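# Scan a tube rack out of the shaker and hold its latched clamp bar open

## Task

The shaker has finished: pick up the cordless barcode scanner, aim it squarely at the middle of the barcode label on the front of the clamped tube rack from about 10 cm away, hold it steady there for a full second so that it reads, and lay it back flat on the bench. Then pull the slide latch of the hold-down bar sideways by its tab, all the way against its spring, and lift the bar's end off the ball stud. Finish holding the bar in the gripper, raised to about 35 degrees and still, so that I can slide the rack out; leave the petri dishes, the timer and the marker pen where they are.

Things in the scene. Friction and masses are not known exactly. Their poses are not given: they have to be found in the camera images.
- shaker: flat white orbital shaker, fixed, 200 deep (x), 264 wide (y) mm; origin at the centre of its underside, front (own -x) to the robot, own y left. On its platform (top 56 mm above the bench) a white rack, 55 x 128 mm, long along y, centred, with capped tubes, clamped by a hold-down bar that runs along y over it at 140 to 152 mm height: hinge post at the left end, ball post at the right
- label (a point): centre of the barcode label (68 x 24 mm, upright, with black bars) in the middle of the rack's front long side, 98 mm above the bench; it faces the shaker's own -x
- scanner: cordless pocket barcode scanner lying flat on the bench, 120 mm long (x), 0.15 kg: grey handle (own x -60 to +24 mm) 34 wide, 27 high, wider black head (x +20 to +60 mm) 46 wide, 32 high; origin at the centre of its underside, own +x is the way it looks, z up. Grasp across the handle near the origin. It reads by itself, no trigger
- scanner_window (a point): middle of the dark reading window in the scanner's front end, 60 mm ahead of its origin and 16 mm above its underside; the beam leaves along the scanner's own +x
- hold_down_bar (a joint): angle of the hold-down bar about its hinge, rad: 0 = lying on the tubes and ball, grows as its right end is lifted, stop at 1.2. Bar and latch weigh 0.28 kg; the bar falls shut when let go
- bar_hinge (a point): centre of the bar's hinge pin, 144 mm above the bench at the left end; the pin's axis is parallel to the shaker's own x
- slide_latch (a joint): travel of the slide latch on the bar's right end, m: 0 = locked (its fork sits under the ball), 0.014 = fully pulled, towards the shaker's front (own -x), against a spring (4 N at first, about 10 N at the end). The fork clears the ball beyond about 0.011; up to half of that it holds the bar down firmly. Let go, it springs back
- latch_tab (a point): grip point of the latch's dark upright finger tab: 11 mm thick (shaker x), 26 wide (y), reaching from 25 mm below to 18 mm above this point; with the bar shut the point is 178 mm above the bench, 25 mm in front of the ball, and the coupler block behind it tops out 26 mm lower. 198 mm from the hinge pin's axis; tilts with the bar
- dish_a: closed petri dish, 59 mm across, 15 high, bystander; origin at the centre of its underside
- dish_b: second petri dish of the same size, bystander
- bench_timer: digital timer with a sloping face, 66 x 70 x 36 mm, bystander
- marker: black marker pen lying down, 17 x 135 x 16 mm, bystander
- ball_centre (a point): centre of the 18 mm steel ball on a post at the shaker's right end, 130 mm above the bench, 95 mm right of the shaker's middle; the bar's coupler block (34 x 36 mm, top at 152 mm) sits over it

How it is judged (in metres and radians):
On the way, in this order (a step that is already met when the one before it is completed fails the run):
1. scanner held steady 0.8 s, beam within 22 mm sideways and 13 mm in height of the label's centre, window 5 to 17 cm from it, within 0.3 rad of square (x of label in the frame of scanner_window between 0.05 and 0.17 m and y of label in the frame of scanner_window between -0.022 and 0.022 m and z of label in the frame of scanner_window between -0.013 and 0.013 m and angle between the x axis of scanner and the x axis of shaker, either way round below 0.3 rad and linear speed of scanner below 0.02 m/s and angular speed of scanner below 0.2 rad/s and contact force between the fingers and scanner above 0.5 N), for 0.8 s.
2. the scanner lies flat on the bench again, let go (height (world z) of scanner below 0.004 m and angle between scanner's own z axis and vertical below 0.1 rad and linear speed of scanner below 0.02 m/s and contact force between the fingers and scanner below 0.1 N), for 0.2 s.
3. the slide latch is pulled back past the ball while the bar is still down (value of joint slide_latch above 0.011 m and value of joint hold_down_bar below 0.06 rad), for 0.05 s.
At the end, for the whole second after the job is handed in: the bar is held by the fingers (on the bar or its latch, more than 1 N) at 0.45 to 0.95 rad from its closed position, not moving (under 0.05 rad/s), and the scanner lies flat on the bench (value of joint hold_down_bar between 0.45 and 0.95 rad and velocity of joint hold_down_bar between -0.05 and 0.05 rad/s and contact force between the fingers and hold_down_bar above 1 N and height (world z) of scanner below 0.004 m and angle between scanner's own z axis and vertical below 0.1 rad and linear speed of scanner below 0.01 m/s); the arm keeps its last pose, push and grip.
It fails at once if a bystander (petri dish, timer or marker) is pushed more than 30 mm from its place (distance of any of dish_a, dish_b, bench_timer, marker from where it was at the start of the episode above 0.03 m).
It also fails if it takes over 58 s, if anything falls off the work surface, if the arm or the gripper's body presses on something with over 40 N, if the wrist force passes 120 N, or if a joint passes its speed limit or range.

## Robot

A 6-joint arm with a two-finger parallel gripper is mounted at the origin on a cart in front of the work surface, level with it; the furniture and walls round the work are solid. World frame = base frame: x ahead of the robot, y to its left, z up, the work surface at z = 0. Lengths are in m, angles in degrees, forces in N, time in s.
With the tool pointing down it reaches from about 0.325 to 0.775 m from the base axis. Payload 5.5 kg.
Tool frame: the origin (TCP) lies at the centre of the arm's flange, where the gripper is bolted on; the fingertips stand 182 mm ahead of it and the grasp point (between the pads) lies 163 mm ahead of it; z points along the fingers, y is the line along which they close (so a half turn about z gives the same grasp; the last joint's range is limited). The gripper opens to 88 mm and grips with 3 to 60 N. Pads are 20 mm wide; open, the fingers measure 115 mm over their backs; the gripper's body (75 mm by 178 mm) begins 61 mm behind the grasp point.
Start: joints at [-67.305, 5.22, 70.514, -0, 104.267, -3.249], TCP at [0.262, -0.54, 0.405] pointing down, gripper open.
Joint ranges: [-164.24, 164.24], [-49.07, 125.15], [9.68, 141.18], [-86.29, 266.29], [3.28, 154.24], [-151.56, 151.56]. Speed limits (degrees/s): [147.25, 147.25, 172.46, 180, 180, 180].

## Interface

Orientations are given as [roll, pitch, yaw] about the fixed x, y, z axes, in that order (R = Rz(yaw) Ry(pitch) Rx(roll)).
In Python, from station import r gives the robot as it stands. The module is installed in compiled form; this text tells all that it offers. Calls block until the motion is done:
- r.reach(position, orientation): joint-space move of the TCP to a pose.
- r.servo_line(position, rotation=None, speed=0.15): straight line of the TCP; rotation=None keeps the orientation; speed is the mean speed in m/s.
- r.move_joints(angles): joint-space move.
- r.let_go() and r.grab(squeeze=None): open the fingers fully, or close them until they stop; squeeze is the grip in N (None keeps the last).
- r.wait(seconds).
- r.inverse_kinematics(position, orientation): joint angles nearest the present ones, or None.
- r.sense(): the state.
- r.snapshot(name): name is "scene" or "top"; returns a dict with "frame" (400x640x3 uint8, red, green, blue), "fx", "fy", "cx", "cy" (pixels), "dist_coeffs" ([k1, k2, p1, p2, k3] as OpenCV has them; the pictures are not rectified), "R" (3x3) and "t" (3): a world point X has camera coordinates R X + t. Camera axes: x right, y down, z forward; pixel columns grow to the right and rows downward; lengths in m; the calibration is good to about 2 mm. A picture is of the moment at which its call begins. There is no depth.
A pose or a line that the arm cannot do raises r.IKError and nothing moves.
- r.hand_in(): hands the job in; it is judged then, once.
The state is a dict: "clock": time; "joints": joint angles; "joint_vel": joint speeds; "joint_torque": joint torques, N m; "tcp_pos": TCP position; "orientation": TCP orientation; "contact_force": force on the tool from outside, world axes, zero at the start; "torque": the same for the moment, N m; "opening": finger opening in m; "gripper_force": force on a finger pad.
Only numpy, scipy, OpenCV 4.12 (cv2) and the standard library are available. Lean on these libraries where they do the work, as an engineer would, in place of code of your own. Each camera call takes 0.05 s, during which the arm holds its last target. There are 200 camera calls.

## Working session

There is one attempt and no reset: what is moved stays moved. The work goes in short steps, each a Python script; the robot and the scene stay as the last script left them, time stands still between calls to the robot, and variables do not carry over. Pictures are saved under pics/ and viewed, at most 10 in all, crops included, and the job is handed in when it is done.

```bash
mkdir -p pics; ls
python3 - <<'E'
from station import r
import cv2, json, numpy as np
for n in("scene","top"):
    s=r.snapshot(n); cv2.imwrite(f"pics/{n}0.png",s["frame"][:,:,::-1])
    print(n,{k:np.round(s[k],4).tolist() for k in s if k!="frame"})
    R=np.array(s["R"]);print("cam",-R.T@np.array(s["t"]))
print(r.sense())
E
```

```text
pics
scene {'fx': 408.8617, 'fy': 408.8617, 'cx': 319.795, 'cy': 207.9223, 'dist_coeffs': [-0.0523, 0.0, 0.0, 0.0, 0.0], 'R': [[-0.8232, -0.5677, -0.0068], [-0.3907, 0.5751, -0.7187], [0.4119, -0.589, -0.6952]], 't': [0.5219, 0.2878, 1.1454]}
cam [0.07020842 0.8053745  1.00675461]
top {'fx': 494.6482, 'fy': 494.6482, 'cx': 317.175, 'cy': 198.3412, 'dist_coeffs': [-0.0797, 0.0, 0.0, 0.0, 0.0], 'R': [[-0.0255, -0.9997, 0.0041], [-0.9904, 0.0247, -0.136], [0.1358, -0.0075, -0.9907]], 't': [0.0811, 0.6218, 1.3858]}
cam [0.42969959 0.07612432 1.45711822]
{'clock': 0.1, 'joints': array([-6.73040329e+01,  5.25976956e+00,  7.05757141e+01, -1.43298022e-03,
        1.04265744e+02, -3.24909244e+00]), 'joint_vel': array([ 0.06342507, -0.04555537, -0.20808142,  0.05097614, -0.01200125,
        0.02070581]), 'joint_torque': array([ 8.25785482e-04, -4.47857773e+01, -4.07569420e+01,  6.98519591e-02,
        2.83952110e-02, -1.14544914e-04]), 'tcp_pos': array([ 0.26251825, -0.53958552,  0.40360223]), 'orientation': array([-1.79898856e+02, -4.35012290e-03,  2.59447038e+01]), 'contact_force': array([ 0.1798729 , -0.61291845, -0.80312543]), 'torque': array([-0.0357061 ,  0.0241071 , -0.05887707]), 'gripper_force': 0.0, 'opening': 0.0879111091220895}
```

View pics/scene0.png

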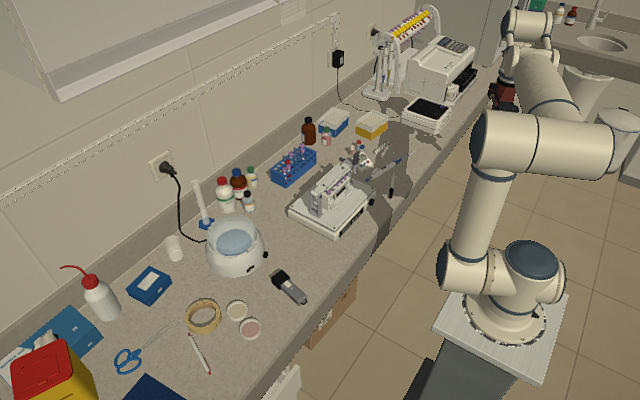

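View pics/top0.png

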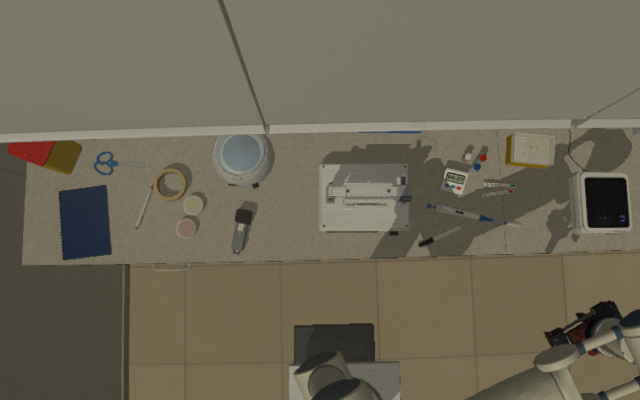

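Scene view: shaker around (330,205), scanner around (289,287). Top view: shaker (364,198), scanner (241,230) with its head away from the robot, dishes (193,205) and (186,228), timer (455,182), marker (440,236). I'll enlarge both regions in one picture.

```bash
cat > h.py <<'E'
from station import r
import cv2, numpy as np
def cam(n):
    s=r.snapshot(n); s["K"]=np.array([[s["fx"],0,s["cx"]],[0,s["fy"],s["cy"]],[0,0,1]]); s["R"]=np.array(s["R"]);s["t"]=np.array(s["t"]);s["D"]=np.array(s["dist_coeffs"]); return s
def ray(s,uv):
    p=cv2.undistortPoints(np.array(uv,float).reshape(-1,1,2),s["K"],s["D"]).reshape(-1,2)
    d=np.c_[p,np.ones(len(p))]@s["R"]; return -s["R"].T@s["t"],d
def onz(s,uv,z):
    c,d=ray(s,uv); return c+d*((z-c[2])/d[:,2])[:,None]
def proj(s,X):
    return cv2.projectPoints(np.array(X,float).reshape(-1,3),cv2.Rodrigues(s["R"])[0],s["t"],s["K"],s["D"])[0].reshape(-1,2)
def tri(a,ua,b,ub):
    c1,d1=ray(a,ua);c2,d2=ray(b,ub);d1=d1[0];d2=d2[0]
    k=np.linalg.lstsq(np.c_[d1,-d2],c2-c1,rcond=None)[0]
    p,q=c1+k[0]*d1,c2+k[1]*d2; return (p+q)/2,np.linalg.norm(p-q)
E
python3 - <<'E'
import cv2,numpy as np
t=cv2.imread("pics/top0.png");s=cv2.imread("pics/scene0.png")
f=lambda im,x,y,w,h,k:cv2.resize(im[y:y+h,x:x+w],None,fx=k,fy=k,interpolation=cv2.INTER_CUBIC)
a=f(t,310,155,110,85,4)   # 440x340
b=f(t,220,200,50,60,5)     # 250x300
c=f(s,280,150,130,95,4) #520x380
o=np.zeros((600,800,3),np.uint8)
a=f(t,310,155,100,85,4);o[:340,:400]=a;o[:300,400:650]=b
o[340:600,:390]=0
cc=f(s,285,155,130,90,2.9);o[340:600,:377]=cc[:260]
d=f(s,265,260,50,50,5);o[340:590,400:650]=d
cv2.imwrite("pics/crop1.png",o)
E
```

```text
(no output)
```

View pics/crop1.png

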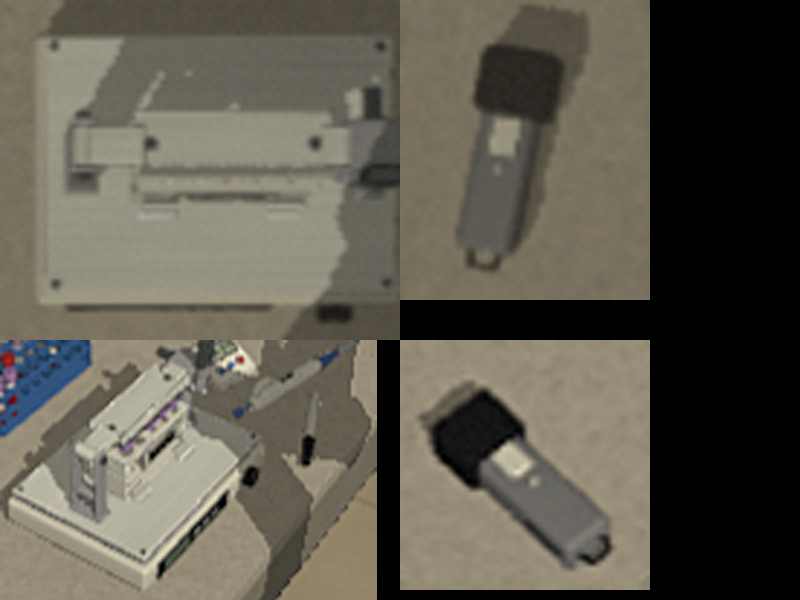

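The crop shows the shaker plate outline (crop corners about (37,38), (398,38), (37,303)), the hinge at the left and the dark tab at right (375,175). The scanner's head front is near (523,48) and its tail near (483,250).

Run:
```python
from h import *
t=cam("top");s=cam("scene")
P=lambda x,y:(310+x/4,155+y/4)
c=onz(t,[P(37,38),P(37,303),P(55,45),P(380,46),P(387,284),P(55,284)],.056);print(np.round(c,4))
print("screws c",c[2:].mean(0), "yaw",np.degrees(np.arctan2(*( (c[4]-c[3])[[1,0]]*-1))),np.degrees(np.arctan2(*((c[2]-c[3])*[-1,1,0])[[0,1]])))
S=lambda x,y:(220+(x-400)/5,200+y/5)
h=onz(t,[S(523,48)],.031)[0];k=onz(t,[S(483,252)],.02)[0];print("scan top",h,k,np.linalg.norm(h-k),np.degrees(np.arctan2(*(h-k)[[1,0]])),(h+k)/2)
# masks
def mask(f,lo,hi,roi):
    m=cv2.inRange(cv2.cvtColor(f,cv2.COLOR_RGB2HSV),lo,hi);o=np.zeros_like(m);x,y,w,hh=roi;o[y:y+hh,x:x+w]=m[y:y+hh,x:x+w];return o
m=mask(t["frame"],(0,0,0),(180,255,50),(225,200,35,35));n,l,st,ce=cv2.connectedComponentsWithStats(m);print("head",st[1:],ce[1:],onz(t,ce[1:],.032))
# scene head
S2=lambda x,y:(265+(x-400)/5,260+(y-340)/5)
a=S2(540,502)
# tail mid and head front mid in scene
print("scene head front",onz(s,[S2(458,408)],.032),"tail",onz(s,[S2(588,547)],.02), "head/handle joint",onz(s,[S2(503,455)],.03))
# tab in top: whole right area
print("tab",onz(t,[P(375,175)],.196))
```

```text
[[ 0.7202  0.057   0.056 ]
 [ 0.5289  0.062   0.056 ]
 [ 0.7148  0.0442  0.056 ]
 [ 0.7085 -0.191   0.056 ]
 [ 0.5359 -0.1875  0.056 ]
 [ 0.5421  0.0489  0.056 ]]
screws c [ 0.62530862 -0.07136895  0.056     ] yaw -1.1906601803733172 -1.534268125488685
scan top [0.59745558 0.27688696 0.031     ] [0.48031872 0.30251491 0.02      ] 0.12041111308534384 -12.341074691883033 [0.53888715 0.28970094 0.0255    ]
head [[235 209  17  15 196]] [[243.34183673 215.94897959]] [[0.5789111  0.28051611 0.032     ]]
scene head front [[0.59499912 0.28040577 0.032     ]] tail [[0.48004154 0.30818121 0.02      ]] head/handle joint [[0.55335944 0.29086668 0.03      ]]
tab [[ 0.59594434 -0.15681458  0.196     ]]
```

Run:
```python
from h import *
O=np.array([.5385,.2897]);yaw=-12.3
n=lambda: np.round(r.sense()["contact_force"],1)
for y in (yaw,yaw+180):
    print(y,[r.inverse_kinematics(p,[180,0,y2]) for p,y2 in (([*O,.185],y),([.4375,-.07,.267],y+11))])
r.reach([.42,-.1,.42],[180,0,yaw]); r.reach([*O,.27],[180,0,yaw])
r.servo_line([*O,.1855],speed=.08)
print(n(),r.sense()["clock"]); r.grab(25); s=r.sense();print(s["opening"],s["gripper_force"],n(),s["tcp_pos"],s["orientation"])
r.servo_line([*O,.27],speed=.12); s=r.sense();print(s["opening"],s["gripper_force"],n(),s["clock"])
t=cam("top");c=cam("scene")
o=np.vstack([cv2.resize(t["frame"][155:245,200:420],(800,327)),cv2.resize(c["frame"][180:310,210:420],(440,272),interpolation=2).__class__(0) if False else np.hstack([cv2.resize(c["frame"][180:310,220:380],(335,272)),np.zeros((272,465,3),np.uint8)])])
cv2.imwrite("pics/grasp.png",o[:,:,::-1])
```

```text
-12.3 [array([ 2.50917315e+01,  1.08346829e+01,  8.68606891e+01, -2.54444375e-14,
        8.23046280e+01,  1.27391732e+02]), array([-1.34913811e+01, -1.87912252e+01,  1.06612328e+02, -2.54444375e-14,
        9.21788974e+01,  7.78086189e+01])]
167.7 [array([ 25.09173151,  10.83468288,  86.86068913,   0.        ,
        82.30462799, -52.60826849]), array([ -13.49138113,  -18.79122521,  106.61232783,    0.        ,
         92.17889738, -102.19138113])]
[-0.  -0.  -0.4] 4.7167
0.033797537305141505 24.987369775772095 [ 0.4  0.2 -0.5] [0.53848164 0.28974332 0.18547293] [-1.79997309e+02  3.17448116e-03 -1.22993309e+01]
0.033918229875802924 24.987419843673706 [-1.6  0.3 -2.9] 6.45
```

View pics/grasp.png

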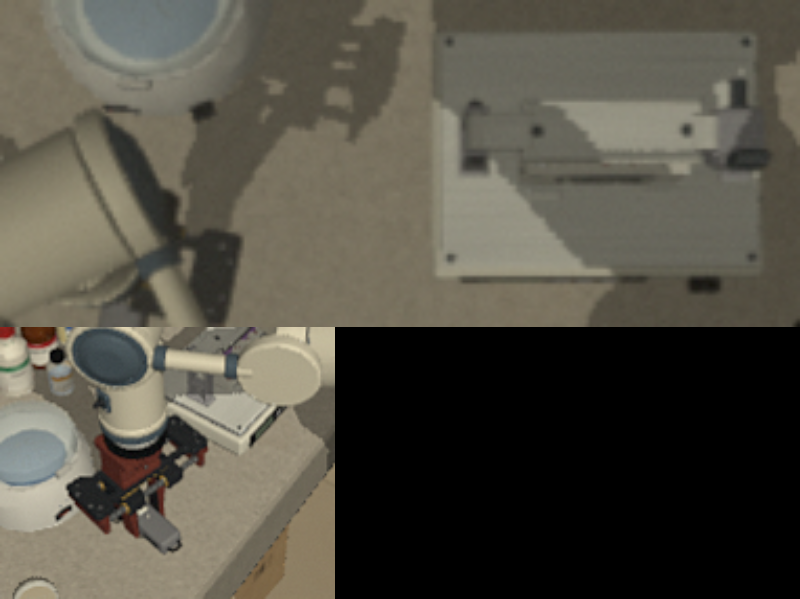

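The scanner is held level in the gripper. The dark tab top shows at crop (748,158), which is full-frame pixel (405.7,198.5). Next I scan, put the scanner back and measure the tab.

Run:
```python
from h import *
t=cam("top")
print("tab",onz(t,[(405.7,198.5)],.196))
W=lambda x,y:(200+x/3.636,155+y/3.633)
c=onz(t,[W(450,42),W(746,42),W(752,258),W(451,258)],.056);print(np.round(c,4),c.mean(0))
O=[.5385,.2897]
r.servo_line([.4375,-.07,.2675],[180,0,-1.4],speed=.12)
r.wait(.3);s=r.sense();print(s["tcp_pos"],s["orientation"],s["gripper_force"],s["clock"])
r.wait(1.2)
c=cam("scene");t=cam("top");cv2.imwrite("pics/scan.png",np.vstack([cv2.resize(c["frame"][150:260,240:400],(436,300)),cv2.resize(t["frame"][150:260,300:460],(436,300))])[:,:,::-1])
```

```text
tab [[ 0.59646884 -0.16190861  0.196     ]]
[[ 0.7138  0.0441  0.056 ]
 [ 0.7083 -0.1915  0.056 ]
 [ 0.5359 -0.1877  0.056 ]
 [ 0.542   0.0481  0.056 ]] [ 0.62500366 -0.07174706  0.056     ]
[ 0.43751493 -0.06994037  0.26749052] [-1.79998331e+02  2.59828813e-03 -1.39291223e+00] 24.9875146150589 10.1667
```

View pics/scan.png

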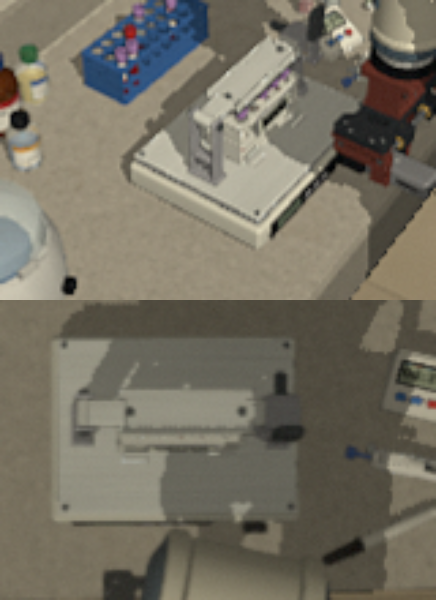

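The scanner is aimed at the rack, and the barcode's dark patch is near scene pixel (343,193). I'll check that against the assumed label position before moving away.

Run:
```python
from h import *
c=cam("scene");print(onz(c,[(342.8,193.3)],.098), proj(c,[.5965,-.0705,.098]))
g=cv2.cvtColor(c["frame"],cv2.COLOR_RGB2GRAY);a=c["frame"][165:215,315:365];m=np.zeros_like(g);m[180:210,325:358]=(g[180:210,325:358]<70)*255
n,l,st,ce=cv2.connectedComponentsWithStats(m);k=[i for i in range(1,n) if st[i,4]>15];print(st[k],ce[k],onz(c,ce[k],.098) if k else "")
cv2.imwrite("pics/lab.png",cv2.resize(a,(500,500),interpolation=cv2.INTER_CUBIC)[:,:,::-1])
```

```text
[[ 0.58513942 -0.0648744   0.098     ]] [[340.82056655 191.0866357 ]]
[[337 187   8   9  17]] [[340.58823529 190.82352941]] [[ 0.59785115 -0.07117874  0.098     ]]
```

View pics/lab.png

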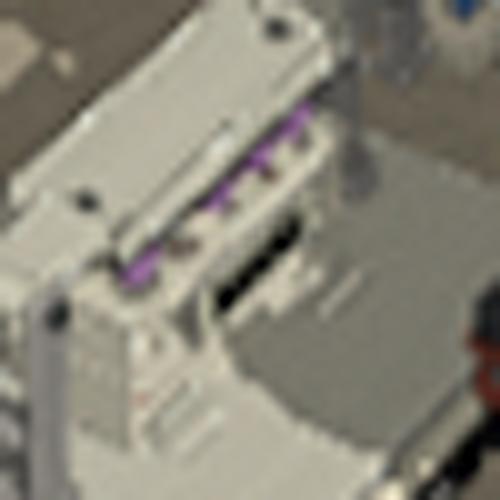

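The barcode bars' centre comes out at (0.598,-0.071), within 1.5 mm of my aim. Next I lay the scanner back and measure the tab area in both views.

Run:
```python
from h import *
O=[.5385,.2897];Y=[180,0,-12.3]
r.servo_line([*O,.27],Y,speed=.15); r.servo_line([*O,.192],speed=.1); r.servo_line([*O,.1854],speed=.03)
r.wait(.2);print(r.sense()["contact_force"]);r.let_go();r.wait(.3);print(r.sense()["opening"])
r.servo_line([*O,.3],speed=.15);s=r.sense();print(s["clock"])
t=cam("top");c=cam("scene")
f=lambda im,x,y,w,h,k:cv2.resize(im[y:y+h,x:x+w],None,fx=k,fy=k,interpolation=cv2.INTER_CUBIC)
cv2.imwrite("pics/tab.png",np.hstack([f(t["frame"],380,165,40,50,9),f(c["frame"],335,145,45,50,9)])[:,:,::-1])
print("pred tab point",[(n,proj(k,[[.598,-.166,.178],[.598,-.166,.196],[.6226,-.1665,.152]]).round(1).tolist()) for n,k in (("t",t),("s",c))])
a,R0=np.radians(-1.4),None
```

```text
[ 0.99492423 -0.46832447 -1.58870038]
0.08772744924604857
17.825
pred tab point [('t', [[406.0, 198.8], [407.2, 197.9], [403.9, 191.0]]), ('s', [[356.5, 157.3], [356.8, 153.0], [349.9, 160.9]])]
```

View pics/tab.png

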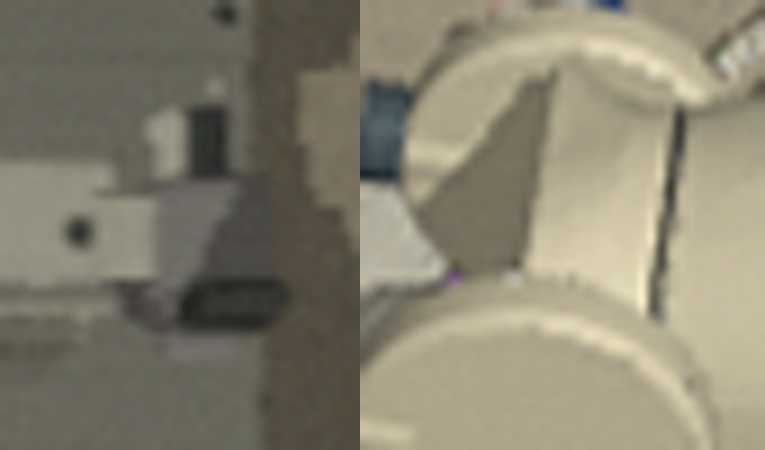

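The tab top is centred at top-view pixel (407.2,198.7), against a prediction of (407.2,197.9). The position is confirmed to about 2 mm; the arm blocks the scene view. Next I check that the lift path is reachable, then descend and grip.

```bash
cat > lift.py <<'E'
from h import *
from scipy.spatial.transform import Rotation as Rn
ax=np.array([np.cos(np.radians(-1.4)),np.sin(np.radians(-1.4)),0])
R0=Rn.from_euler("xyz",[180,0,88.6],degrees=True)
TAB=np.array([.5970,-.1655,.180]); H=np.array([.600,.031,.144])
def pose(th,pull):
    q=Rn.from_rotvec(-ax*th); g=TAB-ax*pull
    g=H+q.apply(g-H); R=q*R0
    return g-R.as_matrix()[:,2]*.163, R.as_euler("xyz",degrees=True)
E
python3 - <<'E'
from lift import *
t=cam("top");print("hinge post",onz(t,[(330.5,192.5)],.15))
for th,p in((0,0),(0,.016),(.3,.016),(.62,.016)):
    P,E=pose(th,p);print(P.round(3),E.round(1),r.inverse_kinematics(P,E))
P,E=pose(0,0)
r.reach([.46,.05,.45],E); r.reach([P[0],P[1],.44],E)
r.servo_line([P[0],P[1],.39],speed=.12)
for z in(.372,.362,.352,P[2]):
    r.servo_line([P[0],P[1],z],speed=.06); f=r.sense()["contact_force"]; print(z,f.round(1))
    if abs(f[2])>6: break
else:
    r.grab(40);s=r.sense();print(s["opening"],s["gripper_force"],s["contact_force"],s["tcp_pos"],s["clock"])
E
```

```text
hinge post [[0.62374714 0.03022508 0.15      ]]
[ 0.597 -0.166  0.343] [180.    0.   88.6] [-18.64047278   8.01594043  73.74001047   0.          98.2440491
 -17.24047278]
[ 0.581 -0.165  0.343] [180.    0.   88.6] [-19.09092542   5.61916745  76.32387106   0.          98.05696149
 -17.69092542]
[ 0.583 -0.098  0.392] [180.   17.2  88.6] [ -8.03708675   2.84083937  75.0198133  -17.32230171  99.64279836
  -9.93503664]
[ 0.585 -0.013  0.42 ] [180.   35.5  88.6] [  4.88013587   3.99504726  73.38672443 -36.50615854 103.87585237
  -2.3643254 ]
0.372 [-0.8  0.5 -0.7]
0.362 [ 0.7 -0.   0.6]
0.352 [0.  0.1 0.7]
0.343 [-0.7  0.1  0.1]
0.011309087286505124 39.99971866607666 [ 3.90986428 -0.35794804 -0.42837503] [ 0.59740694 -0.16544932  0.34301141] 23.9583
```

Run:
```python
from lift import *
for p in (.006,.011,.013,.0145,.0155):
    P,E=pose(0,p); r.servo_line(P,E,speed=.03); r.wait(.1); s=r.sense(); f=s["contact_force"]; print(p,f.round(1),s["tcp_pos"].round(4),round(s["opening"],4))
    if f[0]>16: break
print(s["clock"])
```

```text
0.006 [ 7.8 -0.3 -1.7] [ 0.5916 -0.1653  0.343 ] 0.0107
0.011 [ 9.4 -0.4 -1.6] [ 0.5868 -0.1652  0.3431] 0.0103
0.013 [ 9.7 -0.4 -2.9] [ 0.5849 -0.1651  0.3431] 0.0112
0.0145 [14.6 -1.2 -3.2] [ 0.584  -0.165   0.3434] 0.0109
0.0155 [18.5 -0.8 -2.5] [ 0.5835 -0.1649  0.3437] 0.0107
25.875
```

The force rises steeply past about 13.5 mm, so the latch is against its stop. Lifting along the arc now.

Run:
```python
from lift import *
for th in (.05,.1,.2,.3,.4,.5,.62):
    P,E=pose(th,.015); r.servo_line(P,E,speed=.06); s=r.sense(); f=s["contact_force"]; print(th,f.round(1),s["torque"].round(2),round(s["opening"],4),round(s["gripper_force"],1))
    if np.linalg.norm(f)>45: print("stop");break
r.wait(.5);s=r.sense();print(s["clock"],s["contact_force"].round(1),s["tcp_pos"].round(3),s["orientation"].round(1))
c=cam("scene");t=cam("top")
f=lambda im,x,y,w,h,k:cv2.resize(im[y:y+h,x:x+w],None,fx=k,fy=k,interpolation=cv2.INTER_CUBIC)
cv2.imwrite("pics/lift.png",np.hstack([f(c["frame"],250,110,130,200,3),f(t["frame"],220,150,130,200,3)])[:,:,::-1])
```

```text
0.05 [17.7 -1.5 -2.6] [-0.36 -1.8   0.07] 0.0107 40.0
0.1 [16.2 -1.2 -2.8] [-0.34 -1.84  0.08] 0.0107 40.0
0.2 [17.5  0.3 -2.8] [-0.26 -1.85  0.27] 0.0108 40.0
0.3 [17.2 -1.  -2.2] [-0.14 -1.86  0.49] 0.011 40.0
0.4 [17.2 -1.7 -3.3] [-0.12 -1.84  0.66] 0.0106 40.0
0.5 [16.3 -2.1 -3.1] [-0.06 -1.78  0.85] 0.0109 40.0
0.62 [18.1 -2.1 -2.5] [ 0.03 -1.68  1.08] 0.011 40.0
30.3167 [17.4 -1.  -2.7] [ 0.587 -0.013  0.42 ] [179.6  35.5  88.6]
```

View pics/lift.png

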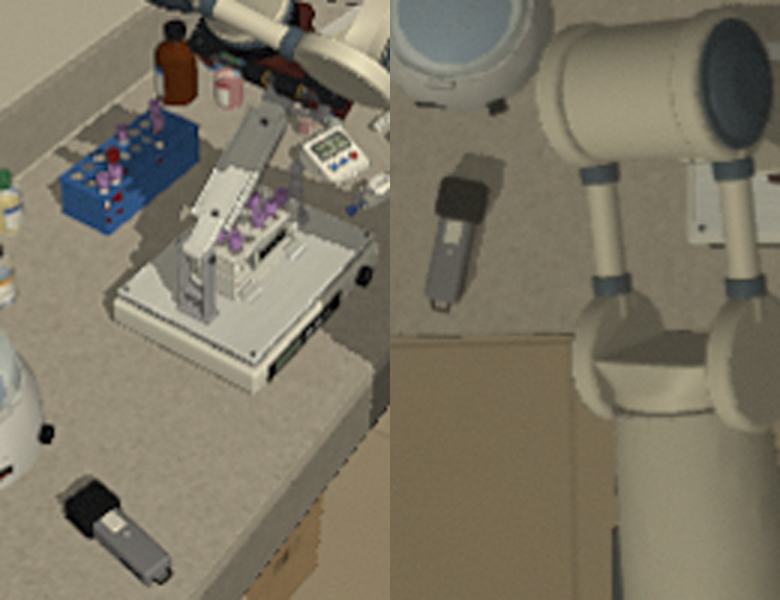

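The bar is raised to about 35° with the ball post standing free, and the scanner lies flat on the bench (left crop, around (115,530)).

```bash
python3 -c "
from station import r
print(r.hand_in())"
```

```text
the job is handed in; nothing more can be done
None
```

I held the scanner on the label for about 1.5 s and laid it back flat on the bench, then pulled the latch to its stop. The gripper now holds the bar still at about 35°, with the petri dishes, timer and marker left alone; the job is handed in, but no result came back.

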